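# Thread the axle through the embossing roller's stand and lock it

## Robot

A 6-joint arm with a two-finger parallel gripper is mounted at the origin on the work surface. World frame = base frame: x ahead of the robot, y to its left, z up, the work surface at z = 0. Lengths are in m, angles in rad, forces in N, time in s.
With the tool pointing down it reaches from about 0.35 to 0.975 m from the base axis. Payload 4.9 kg.
Tool frame: the origin (TCP) lies where the fingers leave the gripper's body, on its centre line; the fingertips stand 73 mm ahead of it and the grasp point (between the pads) lies 54 mm ahead of it; z points along the fingers, y is the direction in which the jaws open and shut (so a half turn about z gives the same grasp; the last joint's range is limited). The gripper opens to 85 mm and grips with 20 to 120 N. Pads are 22 mm wide; open, the fingers measure 114 mm over their backs; the gripper's body (76 mm by 85 mm) begins 54 mm behind the grasp point. The pads swing forward as they close: fully open they stand 13 mm farther back than shut.
Start: joints at [-1.351, 0.053, 1.613, -0, 1.476, -0.119], TCP at [0.208, -0.589, 0.304] pointing down, gripper open.
Joint ranges: [-3.01, 3.01], [-1.01, 2.22], [0.06, 2.58], [-1.02, 4.17], [0.09, 2.62], [-3.14, 3.14]. Speed limits (rad/s): [2.57, 2.57, 3.14, 3.14, 3.14, 3.14].

## Interface

Orientations are given as a rotation vector (axis times angle).
In Python, from station import monitor, vision, workorder gives the robot as it stands.
- The arm moves only by the tool arm_command, never from a script. Its argument "rows" is text: rows parted by semicolons, each of 6 numbers parted by spaces: the shift along the world's x, y, z in mm, then the turn, a rotation vector about the world's x, y, z in degrees. In form: tx ty tz wx wy wz; .... A call has 1 to 12 rows; each row is the pose to reach, as a shift and turn from the pose measured when the call began; what a row does not reach only later rows make up. A row lasts 1/8 s, in which the tool goes at most 62.5 mm and 10.7 degrees, less where a joint would pass 70% of its speed; a pose out of reach is approached as far as the arm can. A call with a gripper value outside its range is refused whole. "jaw" is the opening, from 0 (shut) to 1 (fully open), set as the call begins (left out, the last holds). The fingers move at their own pace and stop on an object; "squeeze" is the grip in N (left out, the last holds). Time passes only in rows, so rows that repeat a pose let the fingers close. It gives the time, the measured TCP pose, the force and the opening at its end, in the units of the state.
- monitor.get_obs(): the state, without advancing time (a new reading comes with each control period).
- vision.get_image(name): name is "scene" or "top" or "wrist"; returns a dict with "frame" (420x560x3 uint8, red, green, blue), "vfov" (degrees; the focal length in pixels is half the picture's height over the tangent of half this angle, whatever the lens; pixels are square), "cx", "cy" (the principal point, pixels), "R" (3x3) and "t" (3): a world point X has camera coordinates R X + t; the wrist camera has in their place "T_tool_cam" (4x4, takes a point from camera to tool coordinates, whose origin is the TCP and whose axes are the flange's). Camera axes: x right, y down, z forward; pixel columns grow to the right and rows downward; lengths in m; the calibration is good to about 2 mm. A picture is of the moment at which its call begins: read the wrist's pose just before it. There is no depth.
- workorder.finish_job(): hands the job in, once; it reports no verdict.
The state is a dict: "t": time; "q": joint angles; "dq": joint speeds; "effort": joint torques, N m; "tool_pos": TCP position; "tool_rot": TCP orientation; "contact_force": force on the tool from outside, world axes, zero at the start; "wrist_torque": the same for the moment, N m; "opening": finger opening in m.
Only numpy, scipy, OpenCV 4.12 (cv2) and the standard library are available. Lean on these libraries where they do the work, as an engineer would, in place of code of your own. Each camera call takes 0.05 s, during which the arm holds its last target. There are 200 camera calls.

## Task

Fit the embossing roller for use: take the steel axle with the blue handle from its rest, feed it nose first from the keeper's side through the near bearing, the roller and the far bearing of the stand until its collar sits fully home against the near bearing, then press the red keeper all the way down behind the collar. The bearings stand at whatever height was last set, so feel the axle in with a light push (about 20 N at most) and never force it: where it binds, ease off and correct. Leave the other things on the bench where they are.

Things in the scene. Friction and masses are not known exactly. Their poses are not given: they have to be found in the camera images.
- stand: Embossing-roller stand, fixed: steel base 214 x 222 mm, white bed, two cheeks with posts 112 mm high, a wooden roller between them along the stand's y. Origin: centre of the underside, on the table. x across the roller, y along its axis, z up. Each cheek clamps a white bearing block, 50 wide, 44 high; the near one fills y = -84 to -64 mm, the far one +64 to +84. The axle goes in at the near one towards +y.
- near_face (a point): Point on the stand in the plane of the near block's outer face: x 0, y -84, z 78 mm; axes as the stand's. The two 17.5 mm bores lie on one level line along y at x = 0, each 22 mm below its block's top. Both blocks are clamped at one height that is NOT in the readings: the bore axis is anywhere from 69 to 87 mm above the table (see or feel it); 78 is only the middle. The blocks do not give.
- roller_mid (a point): Point midway between the cheeks: x 0, y 0, z 78 mm of the stand; axes as the stand's. The roller, 56 mm in diameter, has a through bore of 19 mm from y = -61 to +61 mm. It rests in saddles with its bore 1.5 mm lower than the bearings'; the axle's tapered nose lifts it (4 N) into line as it goes in. It can lift 4 mm and turns freely.
- axle_handle (a point): Centre of the axle's blue handle, 126 mm long, 22 wide, 24 high, flat sides. x runs along the axle to the nose, z up as it lies. Along x from here: handle to +63, flange (28 mm diameter) to +69, neck (16) to +79, collar (32) to +87, shaft (16) to +259, nose tapering to 6 mm at +277. 0.24 to 0.39 kg, balances at +109. When fully home this point is at y = -171 mm of the stand.
- axle_nose (a point): Tip of the axle's nose, on its axis, 277 mm from the handle's centre; same axes. At the start the axle lies level in a white rest with two open notches (at +74 and +212 mm from the handle's centre), its axis 30 mm above the table, and lifts straight up out of it; the notch lips reach 4 mm above the axis.
- axle: The whole axle; origin on its axis in the plane of the shoulder (the collar's front face), 87 mm ahead of the handle's centre; same axes. Home, the shoulder touches the near bearing block.
- keeper (a joint): How far the red keeper is pressed down, m: up to 0.003 at the start, 0.032 fully down. A forked plate, 5 mm thick, 20 mm between its legs, sliding straight down in guides on the near cheek at y = -100 to -95 mm of the stand. It stays where it is left (4 N of friction). It drops behind the collar, round the neck, only when the axle is home within 3 mm.
- keeper_pad (a point): Centre of the top of the keeper's red press pad (40 x 18 mm, level), at x = 0, y = -104 mm of the stand; 147 mm above the table when up, 115 mm when fully down.
- rolling_pin: Wooden rolling pin, 25 mm diameter, 220 mm long, in its own low rest; leave alone. Origin at its middle.
- spare_roller: Spare embossing roller standing on end, 56 mm diameter, 122 mm high; leave alone. Origin under its centre.
- jar_red: Jar with a red lid, 44 mm diameter, 55 mm high; leave alone.
- jar_yellow: Jar with a yellow lid, 44 mm diameter, 55 mm high; leave alone.
- cutter: Steel ring cutter, 70 mm diameter, 40 mm high; leave alone.
- bowl: White bowl, 110 mm diameter, 50 mm high; leave alone.
- brush: Pastry brush with blue handle, 200 mm; leave alone.

How it is judged:
On the way, in this order (a step that is already met when the one before it is completed fails the run):
1. the axle is lifted out of its rest (height (world z) of axle_handle above 0.045 m and contact force between the fingers and axle above 1 N), for 0.1 s.
2. its nose is inside the near bearing (y of axle_nose in the frame of stand above -0.06 m and x of axle_nose in the frame of stand between -0.01 and 0.01 m and angle between the x axis of axle and the y axis of stand, either way round below 0.08 rad), for 0.1 s.
3. it is through the roller and both bearings with its collar home against the near bearing (y of axle in the frame of stand between -0.0875 and -0.08 m and x of axle in the frame of stand between -0.004 and 0.004 m and z of axle in the frame of stand between 0.065 and 0.09 m and angle between the x axis of axle and the y axis of stand, either way round below 0.04 rad), for 0.2 s.
4. the keeper is fully down (value of joint keeper above 0.029 m), for 0.1 s.
At the end, for the whole second after the job is handed in: The axle lies through both bearings and the roller, along the bearings' axis (within 0.04 rad), its collar within 3.5 mm of the near bearing's face, the keeper down by at least 29 of its 32 mm behind the collar, all at rest, and the other things of the bench within 25 mm of where they were (all of step 3 and value of joint keeper above 0.029 m and linear speed of axle below 0.02 m/s); the robot touches nothing.
It fails at once if the axle presses on the stand (bearings, roller, keeper, posts) with more than 25 N (contact force between axle and stand above 25 N).
It fails at once if another thing of the bench (rolling pin, spare roller, jars, cutter, bowl, brush) is moved by more than 25 mm (distance of any of rolling_pin, spare_roller, jar_red, jar_yellow, cutter, bowl, brush from where it was at the start of the episode above 0.025 m).
It also fails if it takes over 61 s, if anything falls off the work surface, if the arm or the gripper's body presses on something with over 40 N, if the wrist force passes 120 N, or if a joint passes its speed limit or range.

## Working session

There is one attempt and no reset: what is moved stays moved. The work goes in short steps, Python scripts to look and compute and a tool call to move; the robot and the scene stay as the last step left them, time stands still between calls to the robot, and variables do not carry over. Pictures are saved under pics/ and viewed, about 8 in all and at most 12, crops included, and the job is handed in when it is done.

Besides the shell and the picture viewer there is one more tool, called after ">>>" as name(argument=value, ...) on one line, values as JSON. arm_command: Moves the arm, as the interface text tells. Its arguments: {"type":"object","properties":{"rows":{"type":"string"},"jaw":{"type":"number"},"squeeze":{"type":"number"}},"required":["rows"]}

```bash
mkdir -p pics; cat > h.py <<'E'
import numpy as np, cv2
from scipy.spatial.transform import Rotation as Ro
from station import monitor, vision, workorder
def snap(name, save=None):
    o=monitor.get_obs(); d=vision.get_image(name); im=d["frame"]
    f=im.shape[0]/2/np.tan(np.radians(d["vfov"])/2)
    K=np.array([[f,0,d["cx"]],[0,f,d["cy"]],[0,0,1]])
    if "R" in d: R,t=np.array(d["R"]),np.array(d["t"])
    else:
        T=np.eye(4); T[:3,:3]=Ro.from_rotvec(o["tool_rot"]).as_matrix(); T[:3,3]=o["tool_pos"]
        M=np.linalg.inv(T@np.array(d["T_tool_cam"])); R,t=M[:3,:3],M[:3,3]
    if save: cv2.imwrite("pics/"+save, cv2.cvtColor(im,cv2.COLOR_RGB2BGR))
    np.savez("pics/"+name+".npz",im=im,K=K,R=R,t=t)
    return im,K,R,t
def load(name):
    d=np.load("pics/"+name+".npz"); return d["im"],d["K"],d["R"],d["t"]
def onplane(uv,z,K,R,t):
    c=-R.T@t; r=R.T@np.linalg.solve(K,[uv[0],uv[1],1]); return c+r*(z-c[2])/r[2]
def proj(X,K,R,t):
    p=K@(R@np.asarray(X)+t); return p[:2]/p[2]
E
python3 - <<'E'
from h import *
for n in("top","scene","wrist"):
    im,K,R,t=snap(n,n+"1.png"); print(n,K[0,0],K[:2,2],-R.T@t,R.round(3).tolist())
o=monitor.get_obs();print({k:np.round(v,3).tolist() for k,v in o.items()})
E
```

```text
top 438.5997096752261 [291.9185759  208.92524656] [0.34081863 0.03921127 1.27079398] [[-0.013, -1.0, -0.013], [-0.982, 0.015, -0.188], [0.188, 0.011, -0.982]]
scene 432.51758408585215 [274.89259039 204.78306129] [1.04061882 0.64879122 0.93692306] [[-0.8, 0.6, -0.021], [0.449, 0.574, -0.685], [-0.399, -0.557, -0.729]]
wrist 356.9269873514543 [277.38262823 207.56254092] [ 0.2822557  -0.56110665  0.37345413] [[0.332, -0.943, -0.002], [-0.896, -0.316, 0.311], [-0.294, -0.101, -0.951]]
{'t': 0.15, 'q': [-1.351, 0.053, 1.614, -0.0, 1.476, -0.119], 'dq': [-0.001, -0.001, -0.002, 0.002, -0.001, -0.0], 'effort': [0.001, -39.424, -37.072, -0.0, 0.005, 0.0], 'tool_pos': [0.208, -0.589, 0.303], 'tool_rot': [-3.095, -0.529, 0.0], 'contact_force': [0.106, 0.026, 1.321], 'wrist_torque': [0.031, 0.006, -0.035], 'opening': 0.086}
```

View pics/top1.png

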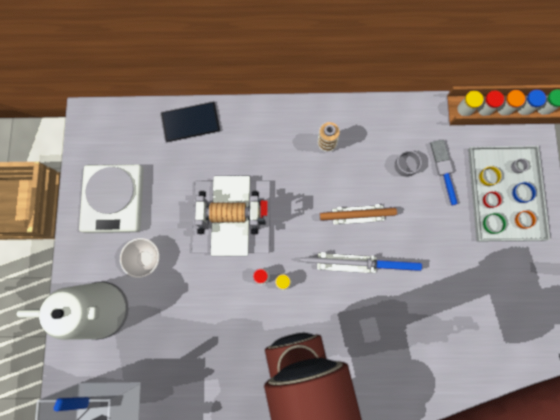

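View pics/scene1.png

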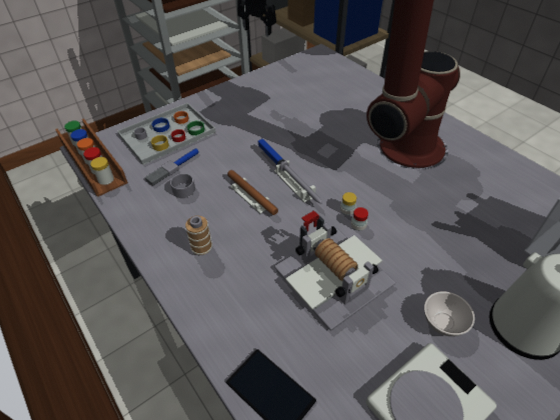

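The top view shows the stand at about (230,215) with its keeper, red, on the right (world -y). The axle runs from the blue handle at (400,265) to the nose at (300,260), and the jars are at (260,276) and (283,282). The scene view agrees with this.

```bash
python3 - <<'E'
from h import *
im,K,R,t=load("top"); a=cv2.resize(im[165:300,180:440],None,fx=3,fy=3,interpolation=cv2.INTER_CUBIC)
cv2.imwrite("pics/c1.png",a[...,::-1])
im2=load("scene")[0]; b=cv2.resize(im2[195:330,260:400],None,fx=4.4,fy=4.4,interpolation=cv2.INTER_CUBIC)
cv2.imwrite("pics/c2.png",b[...,::-1])
for n in("top","scene"):
    im,K,R,t=load(n); h=cv2.cvtColor(im,cv2.COLOR_RGB2HSV)
    for nm,m in(("blue",cv2.inRange(h,(100,150,60),(130,255,255))),("red",cv2.inRange(h,(0,170,90),(5,255,255))|cv2.inRange(h,(174,170,90),(180,255,255)))):
        for c in cv2.findContours(m,cv2.RETR_EXTERNAL,cv2.CHAIN_APPROX_NONE)[0]:
            if cv2.contourArea(c)>25:
                r=cv2.minAreaRect(c); M=cv2.moments(c);u=(M["m10"]/M["m00"],M["m01"]/M["m00"])
                print(n,nm,np.round(u,1),np.round(r[1],1),round(r[2],1),onplane(u,.042 if nm=="blue" else .147,K,R,t).round(4))
E
```

```text
top blue [ 70.3 403.4] [11.1 33.9] 84.3 [0.0612 0.6458 0.042 ]
top blue [398.9 265. ] [44.4  6.9] 3.6 [ 0.4129 -0.2422  0.042 ]
top blue [450.  189.3] [31.   5.8] 74.7 [ 0.6262 -0.4008  0.042 ]
top blue [536.2  97.9] [17.  16.3] 45.0 [ 0.9008 -0.6784  0.042 ]
top red [260.1 275.7] [12. 12.] 90.0 [0.3845 0.1345 0.147 ]
top red [263.3 207.6] [14.  6.] 90.0 [0.5606 0.1261 0.147 ]
top red [494.5  98.3] [16. 17.] 90.0 [ 0.854  -0.5042  0.147 ]
scene blue [186.6 156.7] [ 5.3 25. ] 56.3 [ 0.6467 -0.3774  0.042 ]
scene blue [269.7 149.7] [28.3  4.9] 45.0 [ 0.4176 -0.2407  0.042 ]
scene blue [ 78.4 134.3] [10.3 15.4] 69.4 [ 0.8804 -0.7117  0.042 ]
scene blue [162.8 128.1] [ 6.7 14.6] 54.0 [ 0.6372 -0.5623  0.042 ]
scene blue [157.6 121. ] [ 5.1 14.3] 65.6 [ 0.6328 -0.6111  0.042 ]
scene red [309.7 216.4] [ 6.2 14.2] 59.0 [0.5649 0.1283 0.147 ]
scene red [361. 213.] [13.9 10.5] 31.0 [0.4588 0.1969 0.147 ]
scene red [ 91.8 152.3] [11. 15.] 90.0 [ 0.8983 -0.4441  0.147 ]
```

View pics/c1.png

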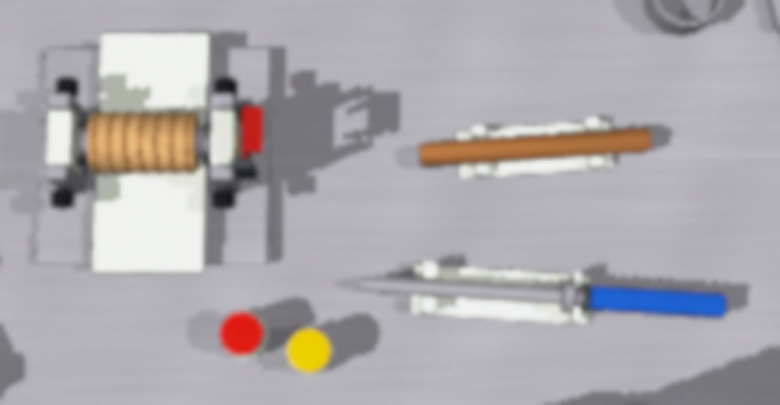

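View pics/c2.png

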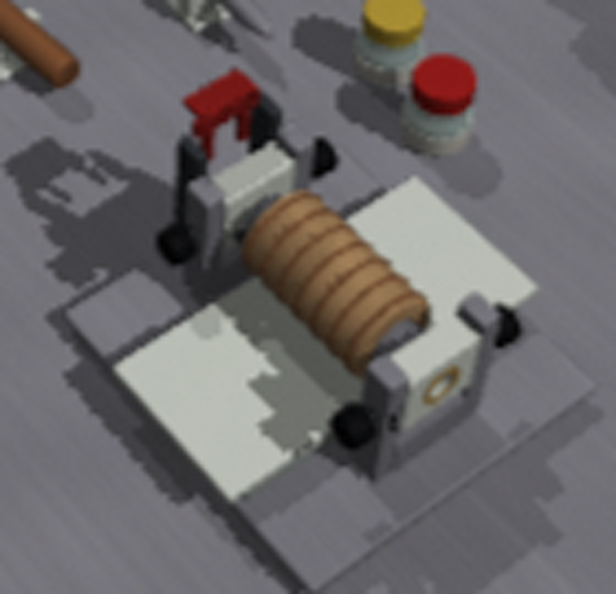

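>>> arm_command(rows="70 130 27 0 0 20;140 260 27 0 0 40;210 390 27 0 0 60;282 520 27 0 0 70;282 639 27 0 0 70;282 639 27 0 0 70;282 639 27 0 0 70;282 639 27 0 0 70;282 639 27 0 0 70;282 639 27 0 0 70;282 639 27 0 0 70;282 639 27 0 0 70")

```text
t: 1.65
tool_pos: [0.4899, 0.053, 0.3296]
tool_rot: [-2.226, -2.214, 0.002]
contact_force: [-0.7, -0.3, -0.2]
opening: 0.0854
```

```bash
python3 - <<'E'
from h import *
im,K,R,t=snap("wrist","w2.png"); print((-R.T@t).round(4)); o=monitor.get_obs(); print(o["t"],o["tool_pos"],o["tool_rot"],o["contact_force"])
cv2.imwrite("pics/w2b.png",cv2.resize(im,None,fx=1.42,fy=1.42,interpolation=cv2.INTER_CUBIC)[...,::-1])
E
```

```text
[0.4897 0.1344 0.4004]
1.7 [0.48999891 0.05260518 0.32951458] [-2.22664658e+00 -2.21285546e+00  1.41661931e-03] [-0.77452201  0.75677371 -0.25158195]
```

View pics/w2b.png

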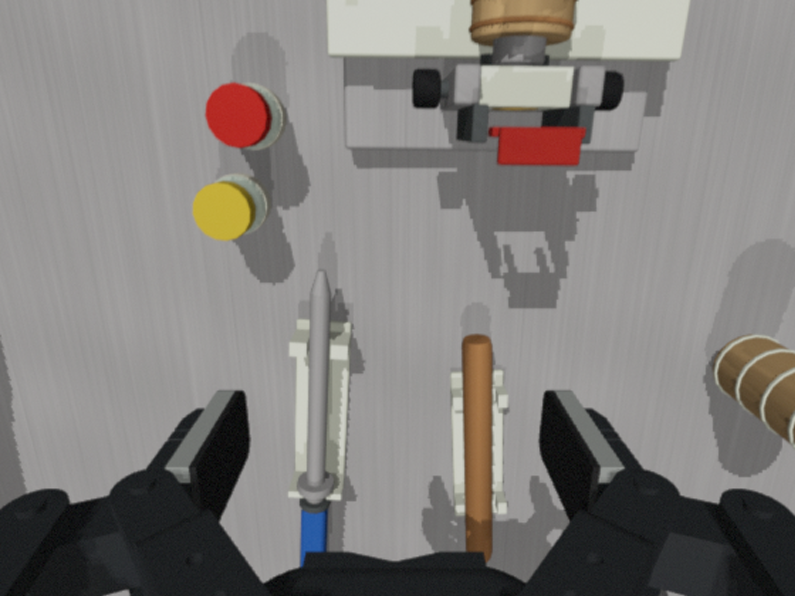

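The wrist picture shows the axle from its nose at (321,270) down to the collar at (316,487), the keeper pad at (540,146), the near block's top at (526,87), and the bed edge from (330,54) to (682,58), all in the enlarged picture.

```bash
python3 - <<'E'
from h import *
im,K,R,t=load("wrist"); C=(K,R,t); s=1.42
h=cv2.cvtColor(im,cv2.COLOR_RGB2HSV)
m=cv2.inRange(h,(0,170,60),(6,255,255))|cv2.inRange(h,(174,170,60),(180,255,255)); m[:, :320]=0
c=max(cv2.findContours(m,cv2.RETR_EXTERNAL,cv2.CHAIN_APPROX_NONE)[0],key=cv2.contourArea)
m2=m.copy(); print("red rows extents",[(r,np.where(m[r])[0][[0,-1]].tolist()) for r in range(88,118,3) if m[r].any()])
q=np.array([[498,128],[585,128],[579,163],[499,163]])/s
P=np.array([onplane(u,.146,*C) for u in q]);print("pad corners",P.round(4).tolist(),P.mean(0).round(4))
# axle: gradient-edge centre of shaft per row
g=cv2.GaussianBlur(cv2.cvtColor(im,cv2.COLOR_RGB2GRAY),(3,3),0).astype(float)
pts=[]
for r in range(215,335,8):
    row=np.abs(np.gradient(g[r,205:245])); k=np.argsort(row)[-6:]; print(r,g[r,212:238].astype(int).tolist()) if r%40==15 else 0
for a in([321,270],[320,330],[318,470],[316,487],[313,510]): print(a,onplane(np.array(a)/s,.030,*C).round(4))
# line directions
for nm,a,b,z in(("bed",(330,54),(682,58),.012),("base",(347,148),(638,151),.006),("blocktop",(480,66),(572,68),.1),("blocktopnear",(480,106),(571,107),.1)):
    A,B=onplane(np.array(a)/s,z,*C),onplane(np.array(b)/s,z,*C);print(nm,A.round(4),B.round(4),"yaw deg",np.degrees(np.arctan2(B[1]-A[1],B[0]-A[0])).round(2),np.linalg.norm(B-A).round(4))
# blue handle in wrist & top
m=cv2.inRange(h,(100,150,60),(130,255,255)); ys,xs=np.where(m); print("blue", [(r,np.where(m[r])[0][[0,-1]].tolist()) for r in range(355,392,6) if m[r].any()])
# top/scene
im,K,R,t=load("top"); h=cv2.cvtColor(im,cv2.COLOR_RGB2HSV); m=cv2.inRange(h,(100,150,60),(130,255,255)); m[:250]=0;m[280:]=0;m[:,:370]=0;m[:,430:]=0
for col in range(376,424,6): print(col,np.where(m[:,col])[0][[0,-1]] if m[:,col].any() else None,end=' ')
x=np.where(m.any(0))[0];print(x[[0,-1]],[onplane((x[i],265),.042,K,R,t).round(4) for i in(0,-1)])
# bore at far face, scene
im,K,R,t=load("scene"); c=-R.T@t; u=(440/4.4+260,385/4.4+195); r=R.T@np.linalg.solve(K,[u[0],u[1],1])
for y in(.28,.30,.32): print("bore",(c+r*(y-c[1])/r[1]).round(4))
E
```

```text
red rows extents [(91, [345, 411]), (94, [345, 411]), (97, [352, 409]), (100, [352, 408]), (103, [351, 407]), (106, [351, 407]), (109, [351, 407]), (112, [351, 406]), (115, [355, 405])]
pad corners [[0.5388, 0.1346, 0.146], [0.5803, 0.1344, 0.146], [0.5792, 0.1182, 0.146], [0.5403, 0.1185, 0.146]] [0.5596 0.1264 0.146 ]
215 [138, 137, 138, 138, 137, 132, 128, 132, 141, 149, 154, 157, 157, 155, 152, 146, 137, 125, 112, 98, 87, 86, 89, 95, 103, 102]
255 [204, 200, 187, 166, 150, 139, 135, 141, 148, 154, 157, 157, 155, 151, 144, 133, 122, 109, 100, 106, 123, 138, 149, 155, 156, 157]
295 [205, 204, 203, 195, 173, 147, 140, 147, 154, 157, 158, 155, 150, 142, 131, 119, 106, 101, 112, 131, 147, 154, 156, 156, 156, 156]
[321, 270] [0.4333 0.0334 0.03  ]
[320, 330] [ 0.43   -0.0154  0.03  ]
[318, 470] [ 0.4216 -0.146   0.03  ]
[316, 487] [ 0.4189 -0.1637  0.03  ]
[313, 510] [ 0.4149 -0.1884  0.03  ]
bed [0.4447 0.1845 0.012 ] [0.6906 0.1805 0.012 ] yaw deg -0.94 0.2459
base [0.4538 0.1212 0.006 ] [0.6716 0.1178 0.006 ] yaw deg -0.9 0.2178
blocktop [0.5361 0.1668 0.1   ] [0.5862 0.1655 0.1   ] yaw deg -1.48 0.0501
blocktopnear [0.5371 0.1464 0.1   ] [0.5877 0.1456 0.1   ] yaw deg -0.93 0.0506
blue [(361, [213, 229]), (367, [213, 229]), (373, [212, 229]), (379, [212, 228]), (385, [212, 228]), (391, [212, 214])]
376 None 382 [261 267] 388 [261 267] 394 [262 268] 400 [262 268] 406 [262 268] 412 [263 269] 418 [263 269] [377 421] [array([ 0.4137, -0.1816,  0.042 ]), array([ 0.412 , -0.3034,  0.042 ])]
bore [ 0.5184  0.28   -0.0033]
bore [0.5467 0.3    0.0477]
bore [0.575  0.32   0.0987]
```

>>> arm_command(rows="-15 -60 -20 0 0 -3.3;-30 -120 -50 0 0 -3.3;-45 -180 -80 0 0 -3.3;-60 -240 -110 0 0 -3.3;-75 -304 -140 0 0 -3.3;-75 -304 -140 0 0 -3.3;-75 -304 -170 0 0 -3.3;-75 -304 -205 0 0 -3.3;-75 -304 -235 0 0 -3.3;-75 -304 -245 0 0 -3.3;-75 -304 -245 0 0 -3.3;-75 -304 -245 0 0 -3.3")

```text
t: 3.2
tool_pos: [0.4156, -0.2523, 0.0861]
tool_rot: [2.291, 2.149, -0.001]
contact_force: [0.4, -0.7, 0.1]
opening: 0.0853
```

>>> arm_command(rows="0 0 0 0 0 0;0 0 0 0 0 0;0 0 0 0 0 0;0 0 0 0 0 0;0 0 0 0 0 0;0 0 0 0 0 0", jaw=0, squeeze=90)

```text
t: 3.95
tool_pos: [0.4155, -0.2523, 0.0861]
tool_rot: [-2.291, -2.149, 0.002]
contact_force: [-3.8, 0.6, 4.6]
opening: 0.021
```

```bash
python3 - <<'E'
from h import *
im,K,R,t=load("scene")
o=np.array([.5625,.230,0]); ax=np.array([.99986,-.0166,0]); ay=np.array([.0166,.99986,0])
S=lambda x,y,z:(o+x*ax+y*ay+[0,0,z]*np.ones(3))
for q in((-.02,-.113),(.02,-.113),(.02,-.095),(-.02,-.095)):
    p=proj(S(*q,.1465),K,R,t); print("pad pred in crop",((p-[260,195])*4.4).round(0))
for z in(.075,.08,.085): print("bore pred",z,((proj(S(0,.084,z),K,R,t)-[260,195])*4.4).round(0))
for z in(.097,.102,.107): print("far block outer top corners",z,[((proj(S(x,.084,z),K,R,t)-[260,195])*4.4).round(0).tolist() for x in(-.025,.025)])
for z in(.006,.012): print("base corners",[((proj(S(x,y,z),K,R,t)-[260,195])*4.4).round(0).tolist() for x,y in((.107,-.111),(.107,.111),(-.107,.111))])
E
```

```text
pad pred in crop [239.  63.]
pad pred in crop [183.  95.]
pad pred in crop [203. 115.]
pad pred in crop [260.  82.]
bore pred 0.075 [442. 391.]
bore pred 0.08 [443. 386.]
bore pred 0.085 [444. 381.]
far block outer top corners 0.097 [[482.0, 344.0], [411.0, 392.0]]
far block outer top corners 0.102 [[483.0, 338.0], [412.0, 387.0]]
far block outer top corners 0.107 [[484.0, 333.0], [413.0, 382.0]]
base corners [[64.0, 322.0], [312.0, 603.0], [598.0, 394.0]]
base corners [[64.0, 316.0], [313.0, 598.0], [600.0, 389.0]]
```

>>> arm_command(rows="0 0 10 0 0 0;0 0 25 0 0 0;0 0 40 0 0 0;0 0 70 0 0 0;0 0 100 0 0 0;0 0 130 0 0 0;0 0 154 0 0 0;0 0 154 0 0 0")

```text
t: 4.95
tool_pos: [0.4165, -0.2531, 0.2435]
tool_rot: [2.287, 2.145, -0.0]
contact_force: [-0.3, -0.1, -3.8]
opening: 0.0207
```

>>> arm_command(rows="20 50 0 0 0 0.7;40 100 0 0 0 1.3;60 150 0 0 0 2;80 200 0 0 0 2.7;100 250 0 0 0 2.7;120 300 0 0 0 2.7;135 340 0 0 0 2.7;145 362 0 0 0 2.7;145 362 0 0 0 2.7;145 362 0 0 0 2.7;145 362 0 0 0 2.7")

```text
t: 6.32
tool_pos: [0.5611, 0.108, 0.243]
tool_rot: [2.237, 2.198, -0.002]
contact_force: [0.3, -0.1, -3.2]
opening: 0.0204
```

```bash
python3 - <<'E'
from h import *
im,K,R,t=snap("wrist"); print((-R.T@t).round(4)); o=monitor.get_obs(); print({k:np.round(o[k],4).tolist() for k in("t","tool_pos","tool_rot","contact_force","wrist_torque","opening")})
cv2.imwrite("pics/w3b.png",cv2.resize(im,None,fx=1.42,fy=1.42,interpolation=cv2.INTER_CUBIC)[...,::-1])
snap("scene","s3.png")
E
```

```text
[0.5614 0.1898 0.3133]
{'t': 6.375, 'tool_pos': [0.5612, 0.108, 0.2432], 'tool_rot': [2.237, 2.1974, -0.001], 'contact_force': [0.6022, 0.7117, -3.2123], 'wrist_torque': [-0.3665, 0.0112, -0.0397], 'opening': 0.0205}
```

View pics/w3b.png

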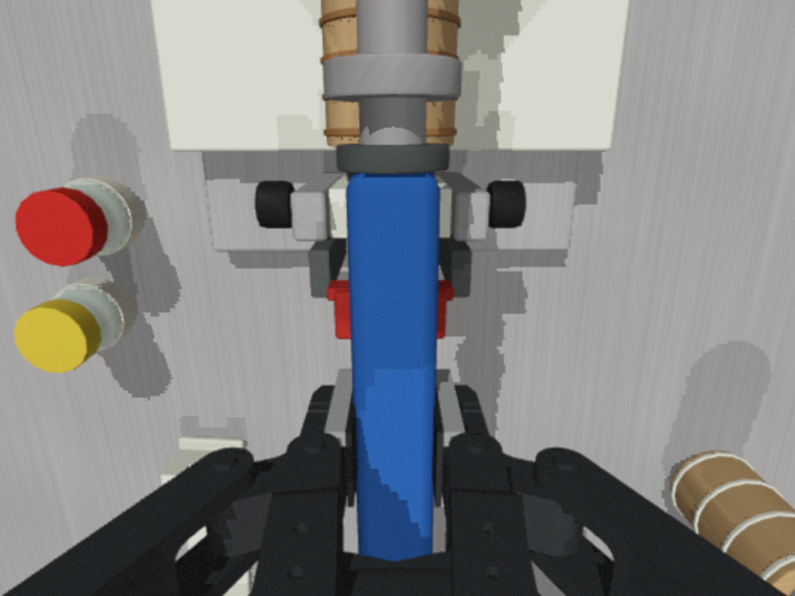

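In the wrist picture the axle is held straight. The collar spans columns 324–461 at rows 55–100, and the white block's sides show at columns 330 and 452, around row 205. The pad is at columns 335–447.

```bash
python3 - <<'E'
from h import *
im,K,R,t=load("wrist"); g=cv2.GaussianBlur(cv2.cvtColor(im,cv2.COLOR_RGB2GRAY),(3,3),0).astype(float)
def edge(r,a,b):
    d=np.abs(np.gradient(g[int(r-1):int(r+2)].mean(0)))[a:b]; i=d.argmax(); w=d[max(0,i-2):i+3]; return a+max(0,i-2)+(w*np.arange(len(w))).sum()/w.sum()
def zfrom(r,l,rr,W):
    # half-width W apart level points: solve plane z so that distance = W
    from scipy.optimize import brentq
    f=lambda z:np.linalg.norm(onplane((l,r),z,K,R,t)-onplane((rr,r),z,K,R,t))-W
    z=brentq(f,-.1,.29); return z,((onplane((l,r),z,K,R,t)+onplane((rr,r),z,K,R,t))/2).round(4)
for r in(142,148,152,156,160): 
    l,q=edge(r,226,240),edge(r,311,324); print("block",r,l,q,zfrom(r,l,q,.05))
for r in(44,50,56): l,q=edge(r,222,236),edge(r,316,330); print("collar",r,l,q,zfrom(r,l,q,.032))
for r in(6,12,20): l,q=edge(r,246,260),edge(r,288,308); print("shaft",r,l,q,zfrom(r,l,q,.016))
for r in(140,170,200,230,250): l,q=edge(r,240,256),edge(r,300,314); print("handle",r,l,q,zfrom(r,l,q,.022))
print("row profile",g[150,222:240].astype(int).tolist(),g[150,308:326].astype(int).tolist())
print("pad rows",[int(g[r,240]) for r in range(195,245,2)])
for r in(222,230): print("pad",r,edge(r,228,242),edge(r,308,320),zfrom(r,edge(r,228,242),edge(r,308,320),.04))
E
```

```text
block 142 232.0013698630137 317.31972789115645 (0.10270072566169258, array([0.5601, 0.1602, 0.1027]))
block 148 232.80631276901005 317.1224018475751 (0.10132129065636156, array([0.5602, 0.1565, 0.1013]))
block 152 233.101644245142 316.85981308411215 (0.100662747093347, array([0.5602, 0.154 , 0.1007]))
block 156 232.29090909090908 316.7541371158392 (0.10318303198788092, array([0.5599, 0.1521, 0.1032]))
block 160 232.15555555555557 316.72098214285717 (0.10418292851484459, array([0.5598, 0.1499, 0.1042]))
collar 44 225.29651162790697 325.1995012468828 (0.18829805546396905, array([0.5615, 0.2034, 0.1883]))
collar 50 226.91230769230768 324.96944444444443 (0.18656425679615207, array([0.5617, 0.2018, 0.1866]))
collar 56 227.04024767801857 324.6749226006192 (0.18663613868181195, array([0.5616, 0.2   , 0.1866]))
shaft 6 253.152 301.04137931034484 (0.17891301843424173, array([0.5623, 0.216 , 0.1789]))
shaft 12 253.28301886792454 303.88392857142856 (0.18671778470914896, array([0.5627, 0.2128, 0.1867]))
shaft 20 250.71887550200802 300.979057591623 (0.18665639437449622, array([0.5618, 0.2106, 0.1
[... 296 characters left out ...]
0.1878]))
handle 230 245.96478873239437 312.49800796812747 (0.2036765043468287, array([0.5617, 0.1455, 0.2037]))
handle 250 246.85813148788927 307.1008 (0.19452597034388755, array([0.5607, 0.1339, 0.1945]))
row profile [167, 166, 166, 164, 157, 146, 126, 100, 80, 86, 111, 138, 165, 190, 201, 201, 202, 202] [61, 88, 124, 140, 141, 141, 141, 140, 132, 108, 78, 66, 72, 82, 90, 95, 97, 98]
pad rows [117, 85, 58, 57, 64, 66, 76, 77, 75, 75, 75, 74, 74, 74, 74, 78, 84, 84, 85, 84, 84, 85, 143, 165, 165]
pad 222 234.988679245283 313.6632911392405 (0.14342996818877965, array([0.5594, 0.1256, 0.1434]))
pad 230 235.53846153846155 313.1829268292683 (0.14247667502903572, array([0.5593, 0.1208, 0.1425]))
```

View pics/s3.png

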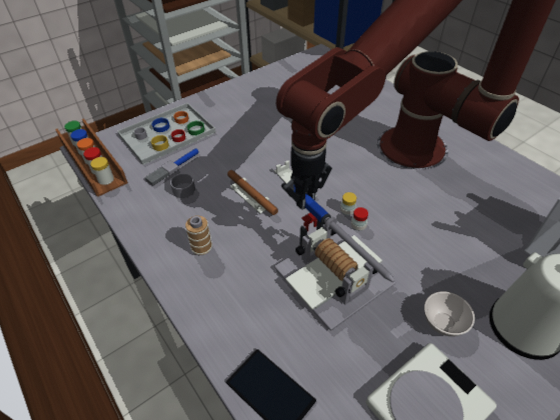

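The scene view confirms the axle is held above the stand, clear of everything. The estimates are a bore height of about 80 mm, an axle that is level, and an x offset of about 1 mm. Next I back off and go down to the pre-insert pose.

>>> arm_command(rows="-1 -45 0 0 0 0;-2 -95 0 0 0 0;-3 -145 0 0 0 0;-4 -195 0 0 0 0;-5 -245 0 0 0 0;-5.5 -274 0 0 0 0;-5.5 -274 0 0 0 0;-5.5 -274 -40 0 0 0;-5.5 -274 -80 0 0 0;-5.5 -274 -106.5 0 0 0;-5.5 -274 -106.5 0 0 0;-5.5 -274 -106.5 0 0 0")

```text
t: 7.92
tool_pos: [0.5566, -0.1658, 0.1385]
tool_rot: [2.235, 2.197, 0.001]
contact_force: [0.3, 0.8, -1.8]
opening: 0.0202
```

```bash
python3 - <<'E'
from h import *
for n in("scene","top"):
    im,K,R,t=snap(n)
    if n=="scene": a=cv2.resize(im[180:300,240:380],None,fx=3.2,fy=3.2,interpolation=cv2.INTER_CUBIC)
    else: b=cv2.resize(im[180:260,190:380],None,fx=3.2,fy=3.2,interpolation=cv2.INTER_CUBIC)[:,:608]
    print(n,proj([.558,.12,.0805],K,R,t))
H=np.zeros((384+256,608,3),np.uint8); H[:384,:448]=a; H[384:384+b.shape[0],:b.shape[1]]=b
cv2.imwrite("pics/m4.png",cv2.resize(H,None,fx=.93,fy=.93)[...,::-1]); o=monitor.get_obs(); print({k:np.round(o[k],4).tolist() for k in("t","tool_pos","tool_rot","contact_force","wrist_torque")})
E
```

```text
scene [308.64841613 230.4756014 ]
top [267.39948766 213.07721285]
{'t': 8.025, 'tool_pos': [0.5565, -0.1658, 0.1386], 'tool_rot': [2.2344, 2.1966, 0.0009], 'contact_force': [0.6748, 0.4765, -0.239], 'wrist_torque': [0.1023, -0.0302, -0.1454]}
```

View pics/m4.png

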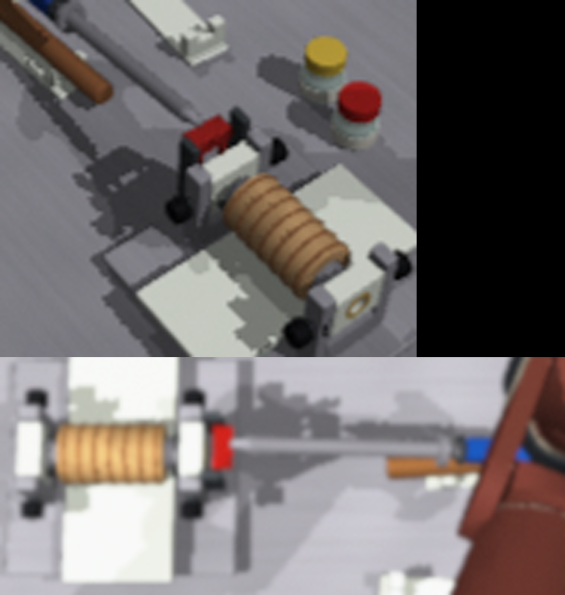

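The nose is lined up under the pad, at about (232,443) in the lower crop. The force reading is odd, so I'll let it settle.

>>> arm_command(rows="0 0 -1 0 0 0;0 0 -1 0 0 0;0 0 -1 0 0 0;0 0 -1 0 0 0")

```text
t: 8.52
tool_pos: [0.5566, -0.1658, 0.1377]
tool_rot: [2.235, 2.197, 0.001]
contact_force: [0.2, 0.8, -1.6]
opening: 0.0206
```

```bash
python3 - <<'E'
from h import *
o=monitor.get_obs(); print({k:np.round(o[k],4).tolist() for k in("t","tool_pos","tool_rot","contact_force","wrist_torque")})
E
```

```text
{'t': 8.525, 'tool_pos': [0.5566, -0.1658, 0.1377], 'tool_rot': [2.2347, 2.1966, 0.0013], 'contact_force': [0.2004, 0.7514, -1.6392], 'wrist_torque': [0.2364, -0.0151, -0.09]}
```

>>> arm_command(rows="0 -10 0 0 0 0;0 -20 0 0 0 0;0 -20 0 0 0 0;0 -20 0 0 0 0")

```text
t: 9.02
tool_pos: [0.5564, -0.1859, 0.1374]
tool_rot: [2.235, 2.196, 0.001]
contact_force: [-1.1, -0.5, -3.2]
opening: 0.0206
```

```bash
cat > r.py <<'E'
from h import *
o=monitor.get_obs(); print({k:np.round(o[k],4).tolist() for k in("t","tool_pos","tool_rot","contact_force","wrist_torque")})
y=2*np.degrees(np.arctan2(o["tool_rot"][1],o["tool_rot"][0]));print("yaw",y,"x line err mm",1e3*(o["tool_pos"][0]-(.5602+(o["tool_pos"][1]-.108)*.0166)))
E
python3 r.py; python3 - <<'E'
from h import *
im,K,R,t=snap("wrist"); cv2.imwrite("pics/w5.png",cv2.resize(im[:300],None,fx=1.42,fy=1.42,interpolation=cv2.INTER_CUBIC)[...,::-1])
E
```

```text
{'t': 9.025, 'tool_pos': [0.5564, -0.1859, 0.1374], 'tool_rot': [2.2353, 2.1965, 0.0011], 'contact_force': [-1.0551, -0.5039, -3.2295], 'wrist_torque': [-0.3564, 0.0081, 0.0192]}
yaw 88.99489248827142 x line err mm 1.0886507700456072
```

View pics/w5.png

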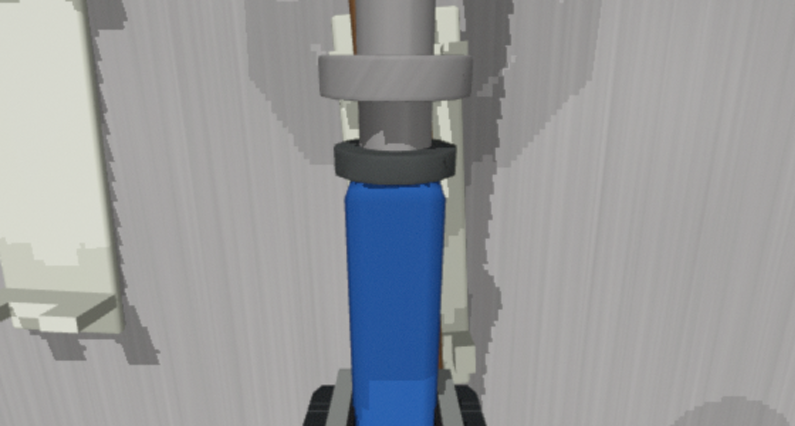

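The collar now spans 319–471, against 137 px before, so the axle may have pitched nose-up by catching the pad. I'll measure that and the pad height.

```bash
python3 - <<'E'
from h import *
im,K,R,t=load("wrist"); g=cv2.GaussianBlur(cv2.cvtColor(im,cv2.COLOR_RGB2GRAY),(3,3),0).astype(float)
from scipy.optimize import brentq
def zfrom(r,l,q,W):
    z=brentq(lambda z:np.linalg.norm(onplane((l,r),z,K,R,t)-onplane((q,r),z,K,R,t))-W,-.1,.2); return ((onplane((l,r),z,K,R,t)+onplane((q,r),z,K,R,t))/2).round(4)
print("collar",zfrom(53,319.5/1.42,471.5/1.42,.032),"shaft",zfrom(14,357/1.42,435/1.42,.016),"flange",zfrom(112,335/1.42,456/1.42,.028))
for n in("scene","top"):
    im,K,R,t=snap(n,n+"6.png"); h=cv2.cvtColor(im,cv2.COLOR_RGB2HSV)
    m=cv2.inRange(h,(0,170,90),(5,255,255))|cv2.inRange(h,(174,170,90),(180,255,255))
    for c in cv2.findContours(m,cv2.RETR_EXTERNAL,cv2.CHAIN_APPROX_NONE)[0]:
        if cv2.contourArea(c)>25: M=cv2.moments(c); print(n,np.round((M["m10"]/M["m00"],M["m01"]/M["m00"]),1),cv2.boundingRect(c))
    if n=="scene": a=cv2.resize(im[160:270,230:380],None,fx=4,fy=4,interpolation=cv2.INTER_CUBIC)
cv2.imwrite("pics/s6.png",a[...,::-1])
E
```

```text
collar [ 0.5579 -0.094   0.0919] shaft [ 0.5581 -0.0835  0.0913] flange [ 0.5576 -0.1114  0.0865]
scene [309.8 224. ] (302, 219, 15, 12)
scene [360.9 213.1] (354, 208, 14, 13)
scene [ 91.9 152.3] (84, 147, 16, 12)
top [260.1 275.6] (254, 270, 13, 12)
top [264.4 209.5] (261, 203, 7, 15)
top [494.5  98.2] (486, 90, 18, 17)
```

View pics/s6.png

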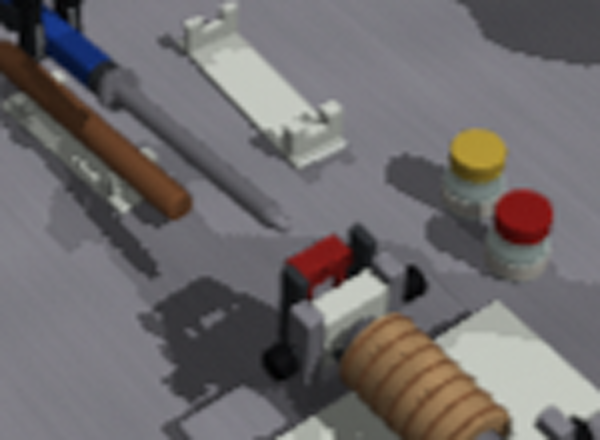

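The crop shows the red pad far lower, at (320,258), and the nose riding high: the nose caught the pad edge during my descent and pressed the keeper down. To fix it, I'll put the axle back in its rest, levelling it with a tool tilt. Then I'll pull the keeper up by its pad and grip the axle again.

>>> arm_command(rows="0 -10 20 0 0 0;0 -20 45 -1 0 0;-20 -40 65 -2 0 -0.5;-60 -55 65 -3 0.1 -1;-100 -60 65 -4 0.2 -1.5;-140.5 -60.2 65 -5 0.2 -2;-140.5 -60.2 65 -6.6 0.3 -2.65;-140.5 -60.2 30 -6.6 0.3 -2.65;-140.5 -60.2 -15 -6.6 0.3 -2.65;-140.5 -60.2 -15 -6.6 0.3 -2.65;-140.5 -60.2 -15 -6.6 0.3 -2.65")

```text
t: 10.55
tool_pos: [0.4175, -0.2468, 0.1251]
tool_rot: [2.223, 2.087, -0.127]
contact_force: [0.2, -0.4, -2.2]
opening: 0.0207
```

```bash
cat >> r.py <<'E'
T=Ro.from_rotvec(o["tool_rot"]).as_matrix(); print("grasp pt",(o["tool_pos"]+.054*T[:,2]).round(4),"toolx",T[:,0].round(4),"toolz",T[:,2].round(4))
E
python3 r.py; python3 - <<'E'
from h import *
from scipy.optimize import brentq
im,K,R,t=snap("wrist"); g=cv2.GaussianBlur(cv2.cvtColor(im,cv2.COLOR_RGB2GRAY),(3,3),0).astype(float)
def zf(r,l,q,W):
    z=brentq(lambda z:np.linalg.norm(onplane((l,r),z,K,R,t)-onplane((q,r),z,K,R,t))-W,-.1,.2); return ((onplane((l,r),z,K,R,t)+onplane((q,r),z,K,R,t))/2).round(4)
def edge(r,a,b):
    d=np.abs(np.gradient(g[r-1:r+2].mean(0)))[a:b]; i=d.argmax(); return a+i
for r in(48,53,58): l,q=edge(r,218,236),edge(r,320,340); print("collar",r,l,q,zf(r,l,q,.032))
for r in(112,): l,q=edge(r,228,244),edge(r,312,330); print("flange",r,l,q,zf(r,l,q,.028))
im,K,R,t=snap("scene"); cv2.imwrite("pics/s7.png",cv2.resize(im[130:230,200:330],None,fx=4.5,fy=4.5,interpolation=cv2.INTER_CUBIC)[...,::-1])
# keeper height from scene
o=np.array([.5615,.230,0]); ax=np.array([.99986,-.0166,0]); ay=np.array([.0166,.99986,0])
for z in(.147,.144,.13,.12,.115): print(z,proj(o-.104*ay+[0,0,z],K,R,t).round(1))
E
```

```text
{'t': 10.55, 'tool_pos': [0.4175, -0.2468, 0.1251], 'tool_rot': [2.2227, 2.0869, -0.1272], 'contact_force': [0.1711, -0.3806, -2.222], 'wrist_torque': [-0.2429, 0.0256, -0.0531]}
yaw 86.39193957991755 x line err mm -136.80456601180745
grasp pt [ 0.4176 -0.2534  0.0715] toolx [ 0.063   0.9905 -0.1221] toolz [ 9.000e-04 -1.224e-01 -9.925e-01]
collar 48 224 333 [ 0.4229 -0.1597  0.0707]
collar 53 224 333 [ 0.4228 -0.1611  0.0713]
collar 58 224 333 [ 0.4227 -0.1624  0.072 ]
flange 112 235 321 [ 0.4216 -0.1788  0.067 ]
0.147 [310.6 214.9]
0.144 [310.6 215.7]
0.13 [310.4 219.5]
0.12 [310.2 222.1]
0.115 [310.1 223.4]
```

View pics/s7.png

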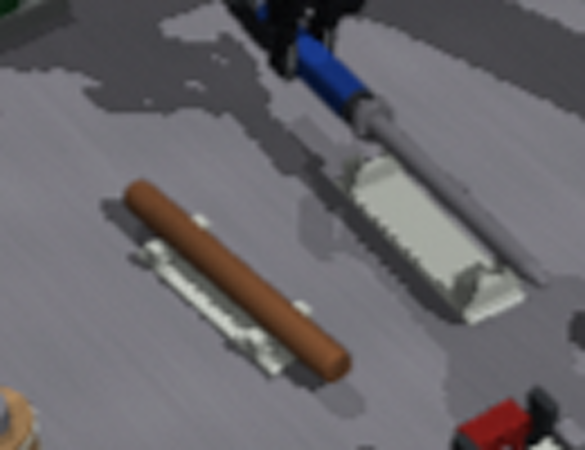

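>>> arm_command(rows="-2 1.5 0 0 0 0;-2 1.5 -15 -0.5 0 0;-2 1.5 -25 -1 0 0;-2 1.5 -32 -1 0 0;-2 1.5 -36 -1 0 0;-2 1.5 -36 -1 0 0")

```text
t: 11.4
tool_pos: [0.4149, -0.2451, 0.0885]
tool_rot: [2.213, 2.079, -0.146]
contact_force: [-3.5, 0.8, -3.9]
opening: 0.0205
```

```bash
python3 r.py
```

```text
{'t': 11.4, 'tool_pos': [0.4149, -0.2451, 0.0885], 'tool_rot': [2.2134, 2.0793, -0.1461], 'contact_force': [-3.5101, 0.7926, -3.8843], 'wrist_torque': [-0.0303, 0.6325, 0.2202]}
yaw 86.42177402494825 x line err mm -139.48703412364205
grasp pt [ 0.4148 -0.2526  0.0351] toolx [ 0.0624  0.9883 -0.1389] toolz [-7.000e-04 -1.391e-01 -9.903e-01]
```

>>> arm_command(rows="-0.5 0 -2 0 0 0;-0.5 0 -4 0 0 0;-0.5 0 -4 0 0 0")

```text
t: 11.78
tool_pos: [0.4149, -0.2453, 0.0859]
tool_rot: [2.213, 2.079, -0.146]
contact_force: [-4.4, 3.8, 5.5]
opening: 0.0205
```

```bash
python3 r.py
```

```text
{'t': 11.775, 'tool_pos': [0.4149, -0.2453, 0.0859], 'tool_rot': [2.2133, 2.0793, -0.1455], 'contact_force': [-4.4173, 3.8365, 5.4653], 'wrist_torque': [0.8732, 0.767, 0.2659]}
yaw 86.42259790261878 x line err mm -139.41550335296472
grasp pt [ 0.4149 -0.2528  0.0325] toolx [ 0.0624  0.9884 -0.1387] toolz [-4.000e-04 -1.389e-01 -9.903e-01]
```

>>> arm_command(rows="0 0 0 0 0 0;0 0 0 0 0 0;0 0 0 0 0 0;0 0 0 0 0 0;0 0 25 0 0 0;0 -3 60 2 0 0;0 -6 95 4 0 0;0 -6 130 8 -0.5 1;0 -6 130 8 -0.5 2.6;0 -6 130 8 -0.5 2.6", jaw=1, squeeze=40)

```text
t: 13.02
tool_pos: [0.4145, -0.251, 0.2149]
tool_rot: [2.237, 2.197, 0.013]
contact_force: [-0.3, 0.3, -0.1]
opening: 0.0852
```

```bash
python3 r.py; python3 - <<'E'
from h import *
im,K,R,t=snap("wrist"); print((-R.T@t).round(4)); cv2.imwrite("pics/w8.png",im[...,::-1])
g=cv2.GaussianBlur(cv2.cvtColor(im,cv2.COLOR_RGB2GRAY),(3,3),0)
# handle from blue mask
h=cv2.cvtColor(im,cv2.COLOR_RGB2HSV); m=cv2.inRange(h,(100,150,60),(130,255,255))
print([(r,np.where(m[r])[0][[0,-1]].tolist()) for r in range(100,420,25) if m[r].sum()>255*8])
rows=np.where(m.any(1))[0]; print(rows[[0,-1]])
E
```

```text
{'t': 13.025, 'tool_pos': [0.4145, -0.251, 0.2149], 'tool_rot': [2.2366, 2.1966, 0.0126], 'contact_force': [-0.3181, 0.3084, -0.0502], 'wrist_torque': [-0.0093, -0.0116, -0.0296]}
yaw 88.96640017201047 x line err mm -139.73361550314368
grasp pt [ 0.4151 -0.251   0.1609] toolx [0.018  0.9998 0.001 ] toolz [ 1.040e-02  9.000e-04 -9.999e-01]
[ 0.4144 -0.1696  0.2857]
[(125, [263, 293]), (150, [262, 292]), (175, [262, 290]), (200, [261, 289]), (225, [260, 288]), (250, [260, 286]), (275, [269, 283]), (350, [485, 559])]
[108 357]
```

View pics/w8.png

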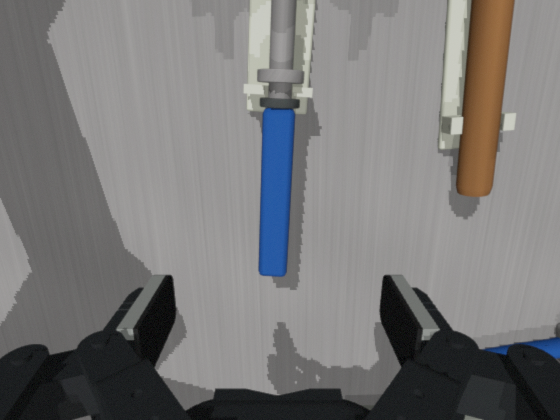

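The last view shows the axle seated in its rest again, handle at (277,190) and collar at (280,75). That is 12 pictures viewed, so from here I work from numbers only. Next is the hover over the keeper.

>>> arm_command(rows="20 50 10 0 0.3 0;40 100 10 0 0.6 0;60 150 10 0 0.6 0;80 200 10 0 0.6 0;100 250 10 0 0.6 0;120 300 10 0 0.6 0;140 345 10 0 0.6 0;146 363 10 0 0.6 0;146 363 10 0 0.6 0;146 363 10 0 0.6 0", jaw=0.7)

```text
t: 14.32
tool_pos: [0.5596, 0.1113, 0.2234]
tool_rot: [-2.24, -2.198, 0.002]
contact_force: [-0.3, -0.3, -0.1]
opening: 0.0597
```

```bash
cat > pad.py <<'E'
from h import *
from scipy.optimize import brentq
im,K,R,t=snap("wrist"); h=cv2.cvtColor(im,cv2.COLOR_RGB2HSV)
m=cv2.inRange(h,(0,150,60),(6,255,255))|cv2.inRange(h,(174,150,60),(180,255,255)); m[:,:180]=0
c=max(cv2.findContours(m,cv2.RETR_EXTERNAL,cv2.CHAIN_APPROX_NONE)[0],key=cv2.contourArea); print(cv2.boundingRect(c))
y0=cv2.boundingRect(c)[1]; y1=y0+cv2.boundingRect(c)[3]
for r in range(y0,y1,3):
    x=np.where(m[r])[0]; l,q=x[0]-.5,x[-1]+.5
    z=brentq(lambda z:np.linalg.norm(onplane((l,r),z,K,R,t)-onplane((q,r),z,K,R,t))-.04,-.1,.28); print(r,l,q,((onplane((l,r),z,K,R,t)+onplane((q,r),z,K,R,t))/2).round(4), int(h[r,(x[0]+x[-1])//2,2]))
E
python3 - <<'E'
from h import *
im,K,R,t=load("wrist"); print("handle ends",onplane((278.5,107.5),.042,K,R,t).round(4),onplane((272.5,276),.036,K,R,t).round(4))
E
python3 r.py; python3 pad.py
```

```text
handle ends [ 0.4176 -0.1799  0.042 ] [ 0.4107 -0.3075  0.036 ]
{'t': 14.325, 'tool_pos': [0.5596, 0.1113, 0.2234], 'tool_rot': [-2.2404, -2.1984, 0.0017], 'contact_force': [-0.2552, -0.3227, -0.117], 'wrist_torque': [0.0479, -0.0008, -0.0521]}
yaw -271.08422673708856 x line err mm -0.6361997764495753
grasp pt [0.5595 0.1114 0.1694] toolx [0.0189 0.9998 0.0011] toolz [-0.0027  0.0012 -1.    ]
(237, 188, 84, 50)
188 254.5 302.5 [0.5593 0.116  0.0063] 103
191 253.5 303.5 [0.5593 0.1168 0.0186] 116
194 251.5 304.5 [0.5589 0.1189 0.0349] 114
197 251.5 305.5 [0.5593 0.1182 0.0403] 114
200 238.5 318.5 [0.5597 0.141  0.1233] 118
203 237.5 319.5 [0.5597 0.1408 0.1279] 119
206 236.5 320.5 [0.5597 0.1407 0.1323] 130
209 236.5 320.5 [0.5596 0.1394 0.1328] 167
212 236.5 320.5 [0.5596 0.138  0.1332] 169
215 241.5 315.5 [0.5595 0.1291 0.112 ] 171
218 241.5 315.5 [0.5594 0.1275 0.1125] 168
221 241.5 315.5 [0.5594 0.126  0.113 ] 168
224 241.5 315.5 [0.5594 0.1244 0.1135] 168
227 241.5 314.5 [0.559  0.122  0.1115] 168
230 242.5 314.5 [0.5593 0.1194 0.1095] 170
233 242.5 314.5 [0.5592 0.1178 0.11  ] 171
236 242.5 314.5 [0.5592 0.1162 0.1105] 170
```

>>> arm_command(rows="0 2 -15 0 0 0;0 2 -35 0 0 0;0 2 -55 0 0 0;0 2 -63 0 0 0;0 2 -63 0 0 0")

```text
t: 15.0
tool_pos: [0.5592, 0.1131, 0.1594]
tool_rot: [-2.24, -2.197, 0.004]
contact_force: [0.2, 0.3, 0.6]
opening: 0.0599
```

>>> arm_command(rows="0 0 0 0 0 0;0 0 0 0 0 0;0 0 0 0 0 0;0 0 0 0 0 0", jaw=0, squeeze=50)

```text
t: 15.5
tool_pos: [0.56, 0.1132, 0.1605]
tool_rot: [-2.241, -2.198, 0.001]
contact_force: [1.7, -0.2, 3.2]
opening: 0.0375
```

```bash
python3 r.py
```

```text
{'t': 15.5, 'tool_pos': [0.56, 0.1132, 0.1605], 'tool_rot': [-2.2414, -2.1982, 0.0006], 'contact_force': [1.706, -0.2297, 3.2182], 'wrist_torque': [0.0708, -0.2491, -0.001]}
yaw -271.1141574192713 x line err mm -0.2955113626764705
grasp pt [0.5599 0.1132 0.1065] toolx [0.0194 0.9998 0.0013] toolz [-0.0018  0.0013 -1.    ]
```

>>> arm_command(rows="0 0 6 0 0 0;0 0 12 0 0 0;0 0 18 0 0 0;0 0 24 0 0 0;0 0 28 0 0 0;0 0 31 0 0 0;0 0 31 0 0 0")

```text
t: 16.38
tool_pos: [0.56, 0.1131, 0.192]
tool_rot: [-2.241, -2.198, 0.001]
contact_force: [2.7, 1.0, -1.3]
opening: 0.0374
```

```bash
python3 r.py; python3 pad.py | tail -9; python3 - <<'E'
from h import *
im,K,R,t=snap("scene"); h=cv2.cvtColor(im,cv2.COLOR_RGB2HSV)
m=cv2.inRange(h,(0,170,90),(5,255,255))|cv2.inRange(h,(174,170,90),(180,255,255)); m[:,345:]=0;m[:,:250]=0
y,x=np.where(m); print(x.mean(),y.mean(),x.min(),y.min(),len(x))
E
```

```text
{'t': 16.375, 'tool_pos': [0.56, 0.1131, 0.192], 'tool_rot': [-2.2413, -2.1982, 0.0007], 'contact_force': [2.7049, 0.9618, -1.3081], 'wrist_torque': [-0.0002, -0.3706, 0.0197]}
yaw -271.1114610726589 x line err mm -0.2973972293779381
grasp pt [0.5599 0.1132 0.138 ] toolx [0.0194 0.9998 0.0012] toolz [-0.0019  0.0013 -1.    ]
283 223.5 331.5 [0.5594 0.127  0.1457] 175
286 223.5 331.5 [0.5594 0.1259 0.1461] 174
289 225.5 329.5 [0.5593 0.1222 0.1419] 174
292 225.5 328.5 [0.559  0.1204 0.1411] 174
295 226.5 328.5 [0.5592 0.1185 0.1403] 174
298 226.5 328.5 [0.5592 0.1174 0.1407] 174
301 226.5 328.5 [0.5592 0.1163 0.141 ] 175
304 226.5 328.5 [0.5591 0.1152 0.1414] 175
307 227.5 327.5 [0.5591 0.1124 0.1393] 148
310.07 216.38 304 211 100
```

The keeper is back up: the scene centroid is 216.4, its starting value. Now I release it and return to the axle.

>>> arm_command(rows="0 0 0 0 0 0;0 0 0 0 0 0;0 0 0 0 0 0;0 -8 20 0 0 0;0 -12 45 0 0 0;-20 -60 45 0 0 0;-40 -110 45 0 0 -1;-60 -160 45 0 0 -2;-80 -210 45 0 0 -2.5;-100 -260 45 0 0 -2.5;-120 -310 45 0 0 -2.5;-144 -366 45 0 0 -2.5", jaw=1, squeeze=115)

```text
t: 17.98
tool_pos: [0.4152, -0.2548, 0.239]
tool_rot: [2.289, 2.15, -0.0]
contact_force: [0.6, -0.7, 0.1]
opening: 0.0853
```

```bash
python3 r.py
```

```text
{'t': 17.975, 'tool_pos': [0.4152, -0.2548, 0.239], 'tool_rot': [2.2895, 2.1504, -0.0002], 'contact_force': [0.5723, -0.6529, 0.054], 'wrist_torque': [-0.0128, -0.0397, -0.0437]}
yaw 86.41149309365922 x line err mm -138.92901573659145
grasp pt [ 0.4153 -0.2549  0.185 ] toolx [ 6.26e-02  9.98e-01 -5.00e-04] toolz [ 3.e-04 -5.e-04 -1.e+00]
```

>>> arm_command(rows="0 2 -40 0 0 0;0 2 -80 0 0 0;0 2 -120 0 0 0;0 2 -145 0 0 0;0 2 -154 0 0 0;0 2 -154 0 0 0;0 2 -154 0 0 0")

```text
t: 18.85
tool_pos: [0.4162, -0.2537, 0.0868]
tool_rot: [2.287, 2.148, 0.0]
contact_force: [-0.7, -0.2, -0.4]
opening: 0.0851
```

>>> arm_command(rows="0 0 0 0 0 0;0 0 0 0 0 0;0 0 0 0 0 0;0 0 0 0 0 0;0 0 0 0 0 0;0 0 0 0 0 0", jaw=0, squeeze=115)

```text
t: 19.6
tool_pos: [0.4156, -0.2537, 0.0868]
tool_rot: [2.288, 2.151, -0.002]
contact_force: [-6.0, -0.8, 4.0]
opening: 0.0199
```

```bash
python3 r.py
```

```text
{'t': 19.6, 'tool_pos': [0.4156, -0.2537, 0.0868], 'tool_rot': [2.2875, 2.1506, -0.0019], 'contact_force': [-5.9685, -0.8138, 4.0323], 'wrist_torque': [0.2113, 0.8905, 0.3626]}
yaw 86.46558985160432 x line err mm -138.6124889122785
grasp pt [ 0.4156 -0.2538  0.0328] toolx [ 0.0616  0.9981 -0.0022] toolz [ 4.0e-04 -2.2e-03 -1.0e+00]
```

>>> arm_command(rows="0 0 10 0 0 0;0 0 25 0 0 0;0 0 50 0 0 0;0 0 80 0 0 0;0 0 105 0 0 0;40 10 105 0 0 0.9;80 25 105 0 0 1.8;120 45 105 0 0 2.6;139 54 105 0 0 2.6;139 54 80 0 0 2.6;139 54 52 0 0 2.6;139 54 50 0 0 2.6")

```text
t: 21.1
tool_pos: [0.5527, -0.1989, 0.1343]
tool_rot: [-2.237, -2.201, 0.005]
contact_force: [-1.1, 0.0, -3.6]
opening: 0.0198
```

>>> arm_command(rows="0 0 0 0 0 0;0 0 0 0 0 0;0 0 0 0 0 0")

```text
t: 21.48
tool_pos: [0.5533, -0.1993, 0.1356]
tool_rot: [-2.239, -2.202, 0.004]
contact_force: [0.1, 0.0, -3.7]
opening: 0.0199
```

```bash
cat > ax.py <<'E'
from h import *
from scipy.optimize import brentq
im,K,R,t=snap("wrist"); g=cv2.GaussianBlur(cv2.cvtColor(im,cv2.COLOR_RGB2GRAY),(3,3),0).astype(float)
def zf(r,l,q,W):
    z=brentq(lambda z:np.linalg.norm(onplane((l,r),z,K,R,t)-onplane((q,r),z,K,R,t))-W,-.1,.25); return ((onplane((l,r),z,K,R,t)+onplane((q,r),z,K,R,t))/2).round(4)
def edge(r,a,b):
    d=np.abs(np.gradient(g[r-1:r+2].mean(0)))[a:b]; i=d.argmax(); w=d[max(0,i-1):i+2]; return a+max(0,i-1)+(w*np.arange(len(w))).sum()/w.sum()
for r in(46,50,54,58): l,q=edge(r,216,238),edge(r,314,340); print("collar",r,round(l,1),round(q,1),zf(r,l,q,.032))
for r in(4,12): l,q=edge(r,244,262),edge(r,290,312); print("shaft",r,round(l,1),round(q,1),zf(r,l,q,.016))
for r in(112,): l,q=edge(r,228,244),edge(r,308,330); print("flange",r,round(l,1),round(q,1),zf(r,l,q,.028))
E
python3 r.py; python3 ax.py
```

```text
{'t': 21.475, 'tool_pos': [0.5533, -0.1993, 0.1356], 'tool_rot': [-2.2389, -2.2019, 0.0039], 'contact_force': [0.1342, 0.0297, -3.6836], 'wrist_torque': [-0.4316, -0.0406, -0.0533]}
yaw -270.9525892686961 x line err mm -1.8000638009451064
grasp pt [ 0.5531 -0.1994  0.0816] toolx [ 1.660e-02  9.999e-01 -8.000e-04] toolz [-2.7e-03 -8.0e-04 -1.0e+00]
collar 46 227.0 324.2 [ 0.5533 -0.1039  0.0781]
collar 50 226.9 324.2 [ 0.5533 -0.1052  0.0785]
collar 54 227.0 324.1 [ 0.5533 -0.1064  0.0787]
collar 58 227.2 324.1 [ 0.5533 -0.1076  0.0789]
shaft 4 250.1 310.6 [ 0.5549 -0.0961  0.0998]
shaft 12 250.7 310.6 [ 0.555  -0.0979  0.0994]
flange 112 236.9 315.1 [ 0.5531 -0.1252  0.0741]
```

>>> arm_command(rows="1.8 0 1.2 0 0 0;2 12 1.2 0 0 0;2.2 24 1.2 0 0 0;2.4 36 1.2 0 0 0;2.5 45 1.2 0 0 0;2.5 45 1.2 0 0 0")

```text
t: 22.28
tool_pos: [0.5557, -0.1533, 0.1365]
tool_rot: [-2.237, -2.203, 0.004]
contact_force: [-0.2, -0.9, -3.0]
opening: 0.0204
```

```bash
python3 r.py
```

```text
{'t': 22.275, 'tool_pos': [0.5557, -0.1533, 0.1365], 'tool_rot': [-2.2369, -2.2032, 0.0044], 'contact_force': [-0.1996, -0.852, -3.0343], 'wrist_torque': [-0.3895, 0.021, 0.0064]}
yaw -270.8709502522858 x line err mm -0.18627218192301953
grasp pt [ 0.5555 -0.1533  0.0825] toolx [ 1.520e-02  9.999e-01 -7.000e-04] toolz [-3.3e-03 -6.0e-04 -1.0e+00]
```

>>> arm_command(rows="0 4 0 0 0 0;0.1 8 0 0 0 0;0.2 12 0 0 0 0;0.2 14 0 0 0 0")

```text
t: 22.78
tool_pos: [0.5559, -0.1392, 0.1365]
tool_rot: [-2.237, -2.203, 0.004]
contact_force: [-0.5, -0.3, -3.5]
opening: 0.0203
```

```bash
python3 r.py
```

```text
{'t': 22.775, 'tool_pos': [0.5559, -0.1392, 0.1365], 'tool_rot': [-2.2369, -2.2032, 0.0045], 'contact_force': [-0.5062, -0.2651, -3.5144], 'wrist_torque': [-0.3956, -0.0227, 0.0259]}
yaw -270.86829302371433 x line err mm -0.23257454480574147
grasp pt [ 0.5557 -0.1392  0.0825] toolx [ 1.520e-02  9.999e-01 -7.000e-04] toolz [-3.4e-03 -7.0e-04 -1.0e+00]
```

>>> arm_command(rows="0 2 0 0 0 0;0.1 4 0 0 0 0;0.1 6 0 0 0 0;0.1 6 0 0 0 0")

```text
t: 23.28
tool_pos: [0.556, -0.133, 0.1365]
tool_rot: [-2.237, -2.203, 0.004]
contact_force: [0.2, 0.7, -2.8]
opening: 0.0204
```

```bash
python3 r.py|head -1
```

```text
{'t': 23.275, 'tool_pos': [0.556, -0.133, 0.1365], 'tool_rot': [-2.2368, -2.2033, 0.0044], 'contact_force': [0.1838, 0.7094, -2.7777], 'wrist_torque': [-0.3736, -0.0022, 0.0034]}
```

>>> arm_command(rows="0 2 0 0 0 0;0.1 4 0 0 0 0;0.1 5 0 0 0 0;0.1 5 0 0 0 0")

```text
t: 23.78
tool_pos: [0.5562, -0.128, 0.1367]
tool_rot: [-2.237, -2.203, 0.004]
contact_force: [0.4, -0.1, -3.1]
opening: 0.0201
```

```bash
python3 r.py|head -1
```

```text
{'t': 23.775, 'tool_pos': [0.5562, -0.128, 0.1367], 'tool_rot': [-2.2372, -2.2033, 0.0038], 'contact_force': [0.4274, -0.0796, -3.1207], 'wrist_torque': [-0.3168, -0.0659, -0.1243]}
```

>>> arm_command(rows="0.3 1.5 0.2 0 0 0;0.5 3 0.3 0 0 0;0.5 4 0.3 0 0 0;0.5 4 0.3 0 0 0")

```text
t: 24.28
tool_pos: [0.5569, -0.124, 0.1371]
tool_rot: [-2.237, -2.203, 0.003]
contact_force: [0.6, -1.8, -1.8]
opening: 0.0201
```

```bash
python3 r.py|head -1
```

```text
{'t': 24.275, 'tool_pos': [0.5569, -0.124, 0.1371], 'tool_rot': [-2.2375, -2.2034, 0.0033], 'contact_force': [0.6097, -1.8245, -1.8045], 'wrist_torque': [-0.2667, -0.1146, -0.2587]}
```

>>> arm_command(rows="0.7 0 0.7 0 0 0;0.8 1.5 0.8 0 0 0;0.8 3 0.8 0 0 0;0.8 4 0.8 0 0 0;0.8 4 0.8 0 0 0")

```text
t: 24.9
tool_pos: [0.5576, -0.1197, 0.1378]
tool_rot: [-2.237, -2.203, 0.003]
contact_force: [0.1, -0.3, -2.7]
opening: 0.02
```

```bash
python3 r.py|head -1
```

```text
{'t': 24.9, 'tool_pos': [0.5576, -0.1197, 0.1378], 'tool_rot': [-2.237, -2.2032, 0.0031], 'contact_force': [0.0516, -0.2607, -2.7103], 'wrist_torque': [-0.204, -0.0312, -0.0802]}
```

>>> arm_command(rows="0.1 2 0.2 0 0 0;0.2 4 0.3 0 0 0;0.2 6 0.3 0 0 0;0.2 8 0.3 0 0 0;0.2 8 0.3 0 0 0")

```text
t: 25.52
tool_pos: [0.5577, -0.1115, 0.138]
tool_rot: [-2.237, -2.203, 0.003]
contact_force: [0.3, 0.6, -3.1]
opening: 0.0205
```

```bash
python3 r.py|head -1
```

```text
{'t': 25.525, 'tool_pos': [0.5577, -0.1115, 0.138], 'tool_rot': [-2.2366, -2.2032, 0.003], 'contact_force': [0.2749, 0.6334, -3.0502], 'wrist_torque': [-0.2648, -0.0141, -0.0458]}
```

>>> arm_command(rows="0 3 0 0 0 0;0.1 6 0 0 0 0;0.1 9 0 0 0 0;0.2 12 0 0 0 0;0.2 12 0 0 0 0")

```text
t: 26.15
tool_pos: [0.5579, -0.0991, 0.138]
tool_rot: [-2.236, -2.203, 0.003]
contact_force: [-0.0, 0.2, -3.4]
opening: 0.02
```

```bash
python3 r.py|head -1
```

```text
{'t': 26.15, 'tool_pos': [0.5579, -0.0991, 0.138], 'tool_rot': [-2.2361, -2.2035, 0.0028], 'contact_force': [-0.0369, 0.2178, -3.3775], 'wrist_torque': [-0.3067, -0.075, -0.0268]}
```

>>> arm_command(rows="0.1 6 0 0 0 0;0.2 12 0 0 0 0;0.3 18 0 0 0 0;0.4 24 0 0 0 0;0.5 30 0 0 0 0;0.6 36 0 0 0 0;0.7 40 0 0 0 0;0.7 40 0 0 0 0")

```text
t: 27.15
tool_pos: [0.5586, -0.0588, 0.138]
tool_rot: [-2.236, -2.204, 0.003]
contact_force: [0.0, -0.7, -2.8]
opening: 0.0204
```

```bash
python3 r.py|head -1
```

```text
{'t': 27.15, 'tool_pos': [0.5586, -0.0588, 0.138], 'tool_rot': [-2.2355, -2.2038, 0.0028], 'contact_force': [0.0132, -0.6823, -2.7551], 'wrist_torque': [-0.3059, -0.0363, -0.0103]}
```

>>> arm_command(rows="0.1 6 0 0 0 0;0.2 12 0 0 0 0;0.3 18 0 0 0 0;0.4 24 0 0 0 0;0.5 30 0 0 0 0;0.6 36 0 0 0 0;0.7 42 0 0 0 0;0.8 50 0 0 0 0;0.8 50 0 0 0 0")

```text
t: 28.28
tool_pos: [0.5594, -0.0082, 0.1379]
tool_rot: [-2.235, -2.205, 0.003]
contact_force: [0.5, 0.3, -4.4]
opening: 0.0201
```

```bash
python3 r.py|head -1
```

```text
{'t': 28.275, 'tool_pos': [0.5594, -0.0082, 0.1379], 'tool_rot': [-2.2345, -2.2046, 0.0027], 'contact_force': [0.5089, 0.2562, -4.382], 'wrist_torque': [-0.3376, -0.0288, 0.0106]}
```

>>> arm_command(rows="0 4 0 0 0 0;0.1 8 0 0 0 0;0.2 12 0 0 0 0;0.3 16 0 0 0 0;0.3 18 0 0 0 0")

```text
t: 28.9
tool_pos: [0.5597, 0.0101, 0.1379]
tool_rot: [-2.234, -2.205, 0.003]
contact_force: [0.1, -0.0, -2.8]
opening: 0.0202
```

```bash
python3 r.py|head -1
```

```text
{'t': 28.9, 'tool_pos': [0.5597, 0.0101, 0.1379], 'tool_rot': [-2.2343, -2.2048, 0.0028], 'contact_force': [0.1355, -0.0149, -2.8181], 'wrist_torque': [-0.3346, -0.0565, -0.0303]}
```

>>> arm_command(rows="0 2 0 0 0 0;0.1 4 0 0 0 0;0.1 6 0 0 0 0;0.1 7 0 0 0 0;0.1 7 0 0 0 0")

```text
t: 29.52
tool_pos: [0.5597, 0.0172, 0.1379]
tool_rot: [-2.234, -2.205, 0.003]
contact_force: [1.7, 1.2, -2.3]
opening: 0.0204
```

```bash
python3 r.py|head -1
```

```text
{'t': 29.525, 'tool_pos': [0.5597, 0.0172, 0.1379], 'tool_rot': [-2.2341, -2.2048, 0.0027], 'contact_force': [1.6732, 1.1666, -2.2801], 'wrist_torque': [-0.3232, -0.0304, 0.0219]}
```

>>> arm_command(rows="0 2 0 0 0 0;0.1 4 0 0 0 0;0.1 6 0 0 0 0;0.1 7 0 0 0 0;0.1 7 0 0 0 0")

```text
t: 30.15
tool_pos: [0.56, 0.0243, 0.138]
tool_rot: [-2.234, -2.205, 0.002]
contact_force: [0.2, -0.4, -3.0]
opening: 0.0204
```

```bash
python3 r.py|head -1
```

```text
{'t': 30.15, 'tool_pos': [0.56, 0.0243, 0.138], 'tool_rot': [-2.2344, -2.2048, 0.002], 'contact_force': [0.1881, -0.406, -3.0071], 'wrist_torque': [-0.3399, -0.0903, -0.1781]}
```

>>> arm_command(rows="0.1 3 0.1 0 0 -0.15;0.2 6 0.1 0 0 -0.15;0.3 9 0.1 0 0 -0.15;0.3 12 0.1 0 0 -0.15;0.3 14 0.1 0 0 -0.15;0.3 14 0.1 0 0 -0.15")

```text
t: 30.9
tool_pos: [0.5602, 0.0386, 0.138]
tool_rot: [-2.237, -2.202, 0.002]
contact_force: [-0.5, 0.8, -2.4]
opening: 0.0199
```

```bash
python3 r.py|head -1
```

```text
{'t': 30.9, 'tool_pos': [0.5602, 0.0386, 0.138], 'tool_rot': [-2.2368, -2.202, 0.002], 'contact_force': [-0.5059, 0.8245, -2.4122], 'wrist_torque': [-0.2717, 0.0876, 0.0097]}
```

>>> arm_command(rows="0 2 0 0 0 0;0.1 4 0 0 0 0;0.1 6 0 0 0 0;0.1 7 0 0 0 0;0.1 7 0 0 0 0")

```text
t: 31.52
tool_pos: [0.5603, 0.0457, 0.1381]
tool_rot: [-2.237, -2.202, 0.002]
contact_force: [0.7, -0.3, -3.4]
opening: 0.0204
```

```bash
python3 r.py|head -1
```

```text
{'t': 31.525, 'tool_pos': [0.5603, 0.0457, 0.1381], 'tool_rot': [-2.2367, -2.2019, 0.0016], 'contact_force': [0.6992, -0.2719, -3.4378], 'wrist_torque': [-0.2602, -0.032, 0.0]}
```

>>> arm_command(rows="0 1 0 0 0 0;0 2 0 0 0 0;0 2 0 0 0 0")

```text
t: 31.9
tool_pos: [0.5603, 0.0478, 0.1381]
tool_rot: [-2.237, -2.202, 0.001]
contact_force: [-0.3, 0.3, -3.2]
opening: 0.0201
```

```bash
python3 r.py|head -1
```

```text
{'t': 31.9, 'tool_pos': [0.5603, 0.0478, 0.1381], 'tool_rot': [-2.2365, -2.2019, 0.0014], 'contact_force': [-0.2977, 0.3265, -3.1848], 'wrist_torque': [-0.3447, 0.0311, 0.0109]}
```

>>> arm_command(rows="0 1 0 0 0 0;0 2 0 0 0 0;0 2 0 0 0 0")

```text
t: 32.28
tool_pos: [0.5603, 0.0482, 0.1381]
tool_rot: [-2.238, -2.204, 0.006]
contact_force: [-0.5, -7.5, -2.2]
opening: 0.0198
```

```bash
python3 r.py|head -1
```

```text
{'t': 32.275, 'tool_pos': [0.5603, 0.0482, 0.1381], 'tool_rot': [-2.2383, -2.2037, 0.0061], 'contact_force': [-0.4624, -7.4547, -2.2321], 'wrist_torque': [-1.3973, 0.1816, 0.0127]}
```

>>> arm_command(rows="0 1 0 0 0 0;0 1.5 0 0 0 0;0 1.5 0 0 0 0")

```text
t: 32.65
tool_pos: [0.5603, 0.0484, 0.1382]
tool_rot: [2.238, 2.203, -0.01]
contact_force: [-0.9, -7.2, -2.6]
opening: 0.0202
```

```bash
python3 r.py|head -1
```

```text
{'t': 32.65, 'tool_pos': [0.5603, 0.0484, 0.1382], 'tool_rot': [2.2379, 2.2029, -0.0098], 'contact_force': [-0.923, -7.1617, -2.5628], 'wrist_torque': [-1.1834, 0.1581, -0.0389]}
```

The axle stopped at the predicted home position, with a 7 N reaction. I'll ease off, release and rise.

>>> arm_command(rows="0 0 0 0 0 0;0 0 0 0 0 0;0 0 0 0 0 0;0 0 0 0 0 0;0 0 15 0 0 0;0 0 45 0 0 0;0 0 80 0 0 0;0 0 96 0 0 0;0 0 96 0 0 0", jaw=0.6)

```text
t: 33.78
tool_pos: [0.5611, 0.0484, 0.236]
tool_rot: [2.236, 2.201, -0.006]
contact_force: [0.3, -0.6, -1.4]
opening: 0.0511
```

```bash
python3 r.py; python3 - <<'E'
from h import *
im,K,R,t=snap("wrist","w9.png"); g=cv2.cvtColor(im,cv2.COLOR_RGB2GRAY)
print((-R.T@t).round(4))
h=cv2.cvtColor(im,cv2.COLOR_RGB2HSV); m=cv2.inRange(h,(100,150,60),(130,255,255)); m[:,:200]=0;m[:,360:]=0
rows=np.where(m.sum(1)>255*8)[0]; print("blue rows",rows[[0,-1]])
for r in rows[[0,len(rows)//2]]: x=np.where(m[r])[0]; print(r,x[[0,-1]])
for r in rows[[0,-1]]: print(onplane((278,r),.092,K,R,t).round(4))
E
```

```text
{'t': 33.775, 'tool_pos': [0.5611, 0.0484, 0.236], 'tool_rot': [2.2361, 2.2012, -0.006], 'contact_force': [0.3396, -0.584, -1.3831], 'wrist_torque': [0.0242, 0.0212, 0.0283]}
yaw 89.09691006485026 x line err mm 1.8687659961438285
grasp pt [0.5611 0.0481 0.182 ] toolx [ 0.0158  0.9999 -0.0054] toolz [-1.0e-04 -5.4e-03 -1.0e+00]
[0.5615 0.1302 0.3063]
blue rows [122 291]
122 [256 290]
207 [258 289]
[0.5617 0.1116 0.092 ]
[ 0.5599 -0.0016  0.092 ]
```

>>> arm_command(rows="0 0 3 0 0 0;-0.5 25 3 0 0 0;-0.5 50 3 0 0 0;-0.5 72 3 0 0 0;-0.5 72 3 0 0 0;-0.5 72 -6 0 0 0;-0.5 72 -12 0 0 0;-0.5 72 -18 0 0 0;-0.5 72 -24 0 0 0;-0.5 72 -28 0 0 0;-0.5 72 -28 0 0 0", jaw=0, squeeze=30)

```text
t: 35.2
tool_pos: [0.5599, 0.1204, 0.2058]
tool_rot: [2.238, 2.202, -0.008]
contact_force: [0.1, -0.6, 0.7]
opening: -0.0003
```

```bash
python3 r.py
```

```text
{'t': 35.2, 'tool_pos': [0.5599, 0.1204, 0.2058], 'tool_rot': [2.2381, 2.2024, -0.0084], 'contact_force': [0.1235, -0.5898, 0.7188], 'wrist_torque': [-0.0031, 0.0865, 0.032]}
yaw 89.08110675714717 x line err mm -0.5352640333505798
grasp pt [0.5597 0.1201 0.1518] toolx [ 0.016   0.9999 -0.0049] toolz [-0.0027 -0.0049 -1.    ]
```

>>> arm_command(rows="0 0 -4 0 0 0;0 0 -8 0 0 0;0 0 -12 0 0 0;0 0 -14 0 0 0;0 0 -14 0 0 0")

```text
t: 35.83
tool_pos: [0.56, 0.1205, 0.1915]
tool_rot: [2.238, 2.202, -0.008]
contact_force: [1.0, 0.4, 0.8]
opening: -0.0001
```

```bash
python3 r.py|head -1
```

```text
{'t': 35.825, 'tool_pos': [0.56, 0.1205, 0.1915], 'tool_rot': [2.238, 2.2023, -0.0075], 'contact_force': [0.9702, 0.3957, 0.8026], 'wrist_torque': [0.0606, -0.1396, -0.0069]}
```

>>> arm_command(rows="0 0 -2 0 0 0;0 0 -4 0 0 0;0 0 -4 0 0 0")

```text
t: 36.2
tool_pos: [0.5601, 0.1205, 0.1876]
tool_rot: [2.238, 2.202, -0.007]
contact_force: [-0.3, -0.0, 4.2]
opening: 0.0002
```

```bash
python3 r.py|head -1
```

```text
{'t': 36.2, 'tool_pos': [0.5601, 0.1205, 0.1876], 'tool_rot': [2.238, 2.2022, -0.0073], 'contact_force': [-0.2629, -0.0391, 4.1847], 'wrist_torque': [-0.0624, 0.1038, 0.0326]}
```

>>> arm_command(rows="0 0 -2 0 0 0;0 0 -3 0 0 0;0 0 -3 0 0 0")

```text
t: 36.58
tool_pos: [0.5603, 0.1205, 0.1875]
tool_rot: [2.238, 2.202, -0.008]
contact_force: [-7.9, -1.3, 15.6]
opening: -0.0002
```

```bash
python3 r.py|head -1
```

```text
{'t': 36.575, 'tool_pos': [0.5603, 0.1205, 0.1875], 'tool_rot': [2.2376, 2.2024, -0.0079], 'contact_force': [-7.9227, -1.251, 15.5542], 'wrist_torque': [-0.1551, 1.36, -0.0093]}
```

The keeper hit a firm stop at a tip height of 114.6 mm, against 115 expected fully down. Retreat and check.

>>> arm_command(rows="0 0 5 0 0 0;0 -3 30 0 0 0;0 -10 70 0 0 0;0 -10 110 0 0 0;0 -10 110 0 0 0;0 -10 110 0 0 0")

```text
t: 37.33
tool_pos: [0.5599, 0.1105, 0.2961]
tool_rot: [2.238, 2.203, -0.01]
contact_force: [0.3, 0.6, 0.6]
opening: 0.0
```

```bash
python3 r.py|head -1; python3 pad.py|tail -9; python3 - <<'E'
from h import *
for n in("scene","top"):
    im,K,R,t=snap(n,n+"9.png"); h=cv2.cvtColor(im,cv2.COLOR_RGB2HSV)
    m=cv2.inRange(h,(0,170,90),(5,255,255))|cv2.inRange(h,(174,170,90),(180,255,255))
    for nm,m in(("red",m),("blue",cv2.inRange(h,(100,150,60),(130,255,255))),("yel",cv2.inRange(h,(22,170,120),(32,255,255)))):
        for c in cv2.findContours(m,cv2.RETR_EXTERNAL,cv2.CHAIN_APPROX_NONE)[0]:
            if cv2.contourArea(c)>25: M=cv2.moments(c);u=(M["m10"]/M["m00"],M["m01"]/M["m00"]); print(n,nm,np.round(u,1),onplane(u,.092,K,R,t).round(3) if nm=="blue" else "")
o=np.array([.5615,.230,0]); ay=np.array([.0166,.99986,0]); im,K,R,t=load("scene"); print("nose pred px",proj(o+.106*ay+[0,0,.081],K,R,t)); u=proj(o+.106*ay+[0,0,.081],K,R,t).astype(int); print(im[u[1]-1:u[1]+2,u[0]-1:u[0]+2].mean((0,1)))
E
```

```text
{'t': 37.325, 'tool_pos': [0.5599, 0.1105, 0.2961], 'tool_rot': [2.2385, 2.2033, -0.01], 'contact_force': [0.3007, 0.5602, 0.6111], 'wrist_torque': [-0.0165, 0.0204, -0.0411]}
172 247.5 309.5 [0.5597 0.1414 0.1407] 137
175 247.5 309.5 [0.5597 0.1395 0.1413] 167
178 251.5 305.5 [0.5595 0.1296 0.1087] 168
181 251.5 305.5 [0.5595 0.1275 0.1094] 169
184 251.5 305.5 [0.5594 0.1254 0.1101] 167
187 251.5 305.5 [0.5594 0.1233 0.1108] 168
190 251.5 304.5 [0.559  0.1198 0.1067] 168
193 251.5 304.5 [0.5589 0.1177 0.1074] 169
196 252.5 303.5 [0.5588 0.1125 0.098 ] 143
scene red [309.7 224.1] 
scene red [360.9 213.2] 
scene red [ 92.  152.4] 
scene blue [290.1 212.6] [0.564 0.05  0.092]
scene blue [186.4 155.5] [ 0.666 -0.325  0.092]
scene blue [ 78.3 134.3] [ 0.89  -0.636  0.092]
scene blue [162.4 128.2] [ 0.661 -0.495  0.092]
scene blue [157.6 121. ] [ 0.656 -0.541  0.092]
scene yel [349.5 197.7] 
scene yel [ 99.2 162.6] 
top red [494.5  98.2] 
top blue [ 70.4 403.4] [0.073 0.621 0.092]
top blue [300.9 211.9] [0.558 0.028 0.092]
top blue [274.5 212. ] [0.559 0.1   0.092]
top blue [450.1 189.4] [ 0.614 -0.383  0.092]
top blue [536.2  97.9] [ 0.878 -0.649  0.092]
top yel [496.7 172.2] 
top yel [473.9  98.4] 
nose pred px [367.73946809 288.82125643]
[101.88888889 101.         106.88888889]
```

```bash
python3 -c "
from station import workorder; print(workorder.finish_job())"
```

```text
the job is handed in; nothing more can be done
None
```

The axle is through the near bearing, the roller and the far bearing, and the keeper is pressed fully down behind its collar. I handed the job in at about 37.5 s of the 61 s allowed. The station gives no verdict.

**One mishap, mended:** on my first descent to the stand, the nose caught the keeper pad. It pressed the keeper nearly all the way down and tipped the axle in the grip. I put the axle back in its rest, pulled the keeper up to its starting height, gripped the axle again and fed it in cleanly. I don't know whether the judging counts that early keeper movement.

**Last checks:**
- **Axle home:** it stopped where predicted, with the tool 48 mm along the world y axis, and took a push of about 7 N.
- **Force:** no reading passed about 8 N along the axle while feeding it in. I only read the force between short moves.
- **Keeper down:** it came to a firm stop at 15.6 N with the fingertip at 114.6 mm, where 115 mm is fully down. The scene camera shows the pad at its lowered position.
- **Nose:** the spot where it should stick out of the far bearing is grey in the scene image, but I had no picture views left to look at it.
- **Other things on the bench:** the red jar and the brush are within about 1 px of their starting positions in the scene image, and the yellow jar was still in view there. I did not re-measure the bowl, ring cutter, spare roller or rolling pin.
- **Disagreement:** the wrist camera put the pad about 5 mm lower than the fingertip did. I trusted the fingertip stop and the scene image.

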